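# Close the vegetable press

### The job

Put the wooden vegetable press together: take the drilled press plate by its hub, lower it square over the steel guide rod, and push it gently down, with the tight rubber ring ahead of it, until it lies flat on the draining base; then let go. The rod does not stand quite true, so feel your way and never force or drop the plate, and leave the timer, the garlic and the small bowl where they are.

Things in the scene. Friction and masses are not known exactly. Their poses are not given: they have to be found in the camera images.
- stand: Base of the press, fixed to the worktop: a round light wooden disc 150 mm across; origin at the centre of its underside, z up. Its flat top (the bed) is 28 mm above the origin, with a 50 mm wide well in the middle, from which a steel guide rod rises. Home for the plate: its origin 28 mm above this one and 5 to 7 mm to the side, where the rod has it
- bed_mid (a point): Point on the base's axis at bed height. The rigid steel guide rod, 12 mm thick, rises here to 95 mm above the bed, its tip tapered (4.4 mm at the end, full 8 mm lower). The rod is not measured: it is off centre and leans the same way, its axis 5 to 6 mm off this axis at bed height and about 7 mm at the tip, towards a side that differs each time
- rod_mid (a point): Point on the base's axis 20 mm above the bed. Near this height a black rubber stop ring, 34 mm wide, 8 mm high, grips the rod, its top 12 to 28 mm above the bed (differs each time). It slides down under a push of about 10 N, more than the plate weighs, stays where it is left, and at the bottom sinks into the well so that the plate can lie on the bed
- press_plate: Loose press plate lying flat on the worktop, 0.3 to 0.5 kg: a light wooden disc 128 mm wide, 14 mm thick, with a dark wooden hub on its middle. Origin at the centre of the underside, z up along the hub. Drilled right through: a funnel 28 mm wide at the underside narrows over 14 mm to a 15 mm bore in the hub. Over 35 N between the plate and the stand (base, rod and ring together) counts as forcing it
- hub_top (a point): Centre of the top of the plate's hub, 74 mm above the plate's origin. The hub is a dark wooden round tube 34 mm wide and 60 mm high. Grip it by its upper half, from above; when the plate is home the rod stands 21 mm out of the hub's top, between the fingers
- kitchen_timer: bystander: round red and cream kitchen timer, 63 mm wide and high, origin at the centre of its underside; not to be moved
- garlic: bystander: garlic bulb, 60 mm wide, origin at the centre of its underside; not to be moved
- ramekin: bystander: small white bowl, 94 mm wide, 45 mm high, origin at the centre of its underside; not to be moved
Not all that is in view belongs to the job. What is shaped like the press_plate but red is not meant.

How it is judged:
On the way:
1. the rod is in the plate's bore, the plate level and held above the stop ring (horizontal distance between press_plate and stand below 0.014 m and z of press_plate in the frame of stand between 0.058 and 0.115 m and angle between press_plate's own z axis and vertical below 0.12 rad), for 0.2 s.
At the end, for the whole second after the job is handed in: The plate lies flat on the bed with the rod through it: its origin 28 mm above the stand's origin (25 to 30.5 mm), within 14 mm of its axis, tilted less than 0.04 rad, at rest and let go (z of press_plate in the frame of stand between 0.025 and 0.0305 m and horizontal distance between press_plate and stand below 0.014 m and angle between press_plate's own z axis and vertical below 0.04 rad and linear speed of press_plate below 0.02 m/s); the robot touches nothing.
It fails at once if the plate is pressed on, jammed against or dropped on the stand, its rod or its ring with more than 35 N (contact force between press_plate and stand above 35 N).
It fails at once if the timer is moved more than 20 mm (distance of kitchen_timer from where it was at the start of the episode above 0.02 m).
It fails at once if the garlic is moved more than 20 mm (distance of garlic from where it was at the start of the episode above 0.02 m).
It fails at once if the small bowl is moved more than 20 mm (distance of ramekin from where it was at the start of the episode above 0.02 m).
It also fails if it takes over 64 s, if anything falls off the work surface, if the arm or the gripper's body presses on something with over 40 N, if the wrist force passes 120 N, or if a joint passes its speed limit or range.

### The arm

A 7-joint arm with a two-finger parallel gripper is mounted at the origin on a cart in front of the work surface, level with it; the furniture and walls round the work are solid. World frame = base frame: x ahead of the robot, y to its left, z up, the work surface at z = 0. Lengths are in m, angles in rad, forces in N, time in s.
With the tool pointing down it reaches from about 0.425 to 0.875 m from the base axis. Payload 4.7 kg.
Tool frame: the origin (TCP) lies at the centre of the arm's flange, where the gripper is bolted on; the fingertips stand 182 mm ahead of it and the grasp point (between the pads) lies ahead of it (ctrl.hold_point_z is the z of the grasp point in the tool frame, in m); z points along the fingers, y is the direction in which the jaws open and shut (so a half turn about z gives the same grasp; the last joint's range is limited). The gripper opens to 87 mm and grips with 3 to 60 N. Pads are 19 mm wide; open, the fingers measure 117 mm over their backs; the gripper's body (75 mm by 190 mm) begins 51 mm behind the grasp point.
Start: joints at [-1.296, 0.321, -0.07, 1.45, 0.023, 1.371, -0.057], TCP at [0.168, 0.628, 0.405] pointing down, gripper open.
Joint ranges: [-2.86, 2.86], [-0.3, 2.09], [-1.38, 1.24], [0.06, 2.45], [-1.56, 4.7], [0.09, 2.05], [-2.69, 2.69]. Speed limits (rad/s): [2.57, 2.57, 3.14, 3.14, 3.14, 3.14, 3.14].

### API

Orientations are given as a rotation vector (axis times angle).
In Python, from bench import get_state, imaging, workorder, ctrl gives the robot as it stands.
- The arm moves only by the tool step_arm, never from a script. Its argument "increments" is a list of rows, each an object of numbers: "claw": the opening, from 0 (shut) to 1 (fully open); "tx", "ty", "tz": the shift along the tool's x, y, z in m; "spin": the turn about the tool's z in degrees. A call has 1 to 8 rows; each row is the pose to reach, as a shift and turn from the pose commanded when the call began, along the tool's axes at that moment; what a row does not reach only later rows make up. A row lasts 1/12 s, in which the tool goes at most 41.7 mm and 7.16 degrees, less where a joint would pass 70% of its speed; a pose out of reach is approached as far as the arm can. A call with a gripper value outside its range is refused whole. The fingers move at their own pace and stop on an object; "force" is the grip in N (left out, the last holds). Time passes only in rows, so rows that repeat a pose let the fingers close. It gives the time, the measured TCP pose, the force and the opening at its end, in the units of the state.
- get_state(): the state, without advancing time (a new reading comes with each control period).
- imaging.get_image(name): name is "scene" or "top" or "wrist"; returns the picture (480x640x3 uint8, blue, green, red); there is no depth.
- imaging.camera_params(name): a dict with "intrinsics" (3x3 intrinsics, pixels), "distortion" ([k1, k2, p1, p2, k3] as OpenCV has them; the pictures are not rectified), "camera_from_world" (4x4, takes a point from world to camera coordinates). Camera axes: x right, y down, z forward; pixel columns grow to the right and rows downward; lengths in m; the calibration is good to about 2 mm. A picture is of the moment at which its call begins: read the wrist's pose just before it. camera_params takes no time and is no camera call; for the wrist camera it gives the pose at the moment of the call.
- workorder.close_job(): hands the job in, once; it reports no verdict.
The state is a dict: "time": time; "joint_positions": joint angles; "qd": joint speeds; "joint_torque": joint torques, N m; "position": TCP position; "tool_rot": TCP orientation; "ft_force": force on the tool from outside, world axes, zero at the start; "torque": the same for the moment, N m; "grip_width": opening from 0.0 (shut) to 1.0 (fully open).
Only numpy, scipy, OpenCV 4.12 (cv2) and the standard library are available. Lean on these libraries where they do the work, as an engineer would, in place of code of your own. Each camera call takes 0.05 s, during which the arm holds its last target. There are 200 camera calls.

## Working session

There is one attempt and no reset: what is moved stays moved. The work goes in short steps, Python scripts to look and compute and a tool call to move; the robot and the scene stay as the last step left them, time stands still between calls to the robot, and variables do not carry over. Pictures are saved under pics/ and viewed, on a budget of 10 in all, crops included, one or two more only if the job needs it, and the job is handed in when it is done.

Besides the shell and the picture viewer there is one more tool, called after "Call:" by a JSON object that holds its "method" and its "body". step_arm: Moves the arm, as the interface text tells. Its arguments: {"type":"object","properties":{"increments":{"type":"array"},"force":{"type":"number"}},"required":["increments"]}

```bash
mkdir -p pics; ls; python3 - <<'E'
from bench import get_state, imaging, ctrl
import cv2,numpy as np
print(get_state(), ctrl.hold_point_z)
for n in ("scene","top"):
    cv2.imwrite(f"pics/{n}0.png",imaging.get_image(n))
    p=imaging.camera_params(n); print(n,np.round(p["camera_from_world"],3).tolist(),p["intrinsics"],p["distortion"])
E
```

```text
pics
{'time': 0.0, 'joint_positions': array([-1.2959138 ,  0.32182161, -0.07008338,  1.45166484,  0.02263897,
        1.37078547, -0.05688797]), 'qd': array([ 8.84715683e-04, -5.29746063e-04, -1.05809386e-03, -1.14249345e-03,
       -8.89405145e-05,  1.37945462e-04, -2.32192309e-04]), 'joint_torque': array([ 4.21232135e-04, -4.91293359e+01, -4.03496716e-01, -3.12527204e+01,
       -6.38796366e-02,  4.40497440e-02,  1.79997264e-04]), 'position': array([0.16758057, 0.627818  , 0.40366719]), 'tool_rot': array([-4.08385761e-01, -3.11482283e+00,  2.96750731e-03]), 'ft_force': array([ 0.66100245,  0.21485932, -0.38431037]), 'torque': array([-0.0063189 ,  0.01611493,  0.03664628]), 'grip_width': 0.996603923560772} 0.1635
scene [[-0.9, -0.435, -0.001, 0.433], [-0.335, 0.697, -0.634, 0.287], [0.277, -0.571, -0.773, 0.853], [0.0, 0.0, 0.0, 1.0]] [[457.66067553   0.         324.40967139]
 [  0.         457.66067553 242.27645555]
 [  0.           0.           1.        ]] [-0.11335908  0.          0.          0.          0.        ]
top [[0.026, -1.0, -0.006, -0.098], [-0.988, -0.025, -0.156, 0.535], [0.155, 0.01, -0.988, 1.156], [0.0, 0.0, 0.0, 1.0]] [[551.87968614   0.         316.84726925]
 [  0.         551.87968614 238.34614603]
 [  0.           0.           1.        ]] [-0.00472139  0.          0.          0.          0.        ]
```

View pics/scene0.png

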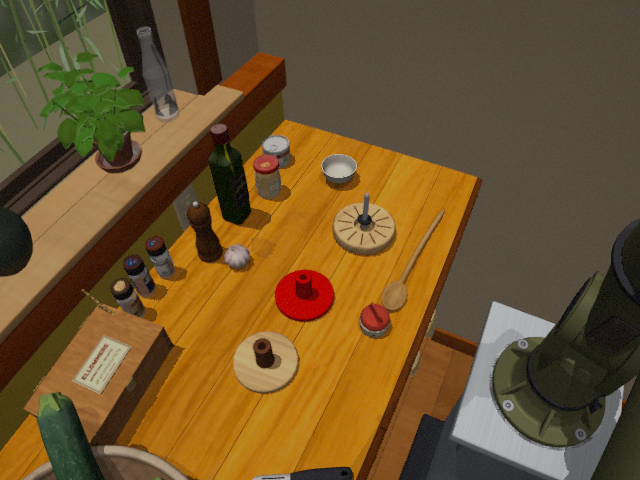

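View pics/top0.png

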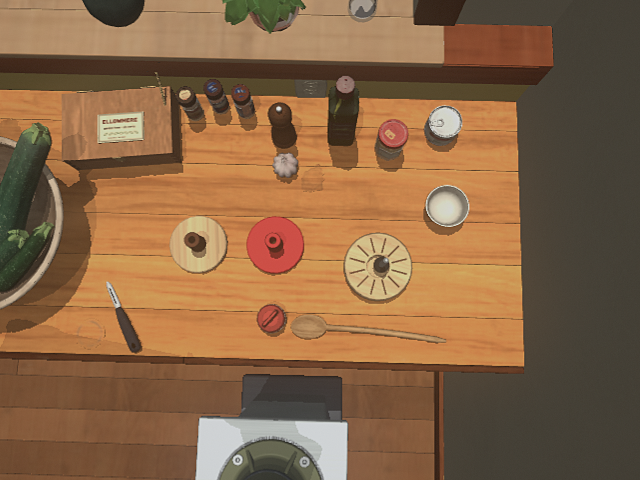

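```bash
cat > h.py <<'E'
from bench import get_state, imaging, ctrl
import cv2,numpy as np
from scipy.spatial.transform import Rotation as R
def ray(p,uv):
    n=cv2.undistortPoints(np.array([[uv]],float),p["intrinsics"],np.array(p["distortion"]))[0,0]
    T=np.array(p["camera_from_world"]); Rm=T[:3,:3]
    return -Rm.T@T[:3,3], Rm.T@np.array([n[0],n[1],1])
def onz(p,uv,z):
    o,d=ray(p,uv); return o+d*(z-o[2])/d[2]
def proj(p,X):
    T=np.array(p["camera_from_world"])
    return cv2.projectPoints(np.array(X,float).reshape(-1,3),cv2.Rodrigues(T[:3,:3])[0],T[:3,3],p["intrinsics"],np.array(p["distortion"]))[0][:,0]
def tri(obs):
    A=np.zeros((3,3));b=np.zeros(3)
    for p,uv in obs:
        o,d=ray(p,uv); d/=np.linalg.norm(d); M=np.eye(3)-np.outer(d,d);A+=M;b+=M@o
    return np.linalg.solve(A,b)
def circ(c,r,z,n=60):
    a=np.linspace(0,2*np.pi,n); return np.c_[c[0]+r*np.cos(a),c[1]+r*np.sin(a),0*a+z]
def draw(im,p,X,s,off,col):
    q=(proj(p,X)-off+0.5)*s-0.5
    cv2.polylines(im,[np.round(q*8).astype(int).reshape(-1,1,2)],False,col,1,cv2.LINE_AA,3)
E
python3 - <<'E'
from h import *
pt=imaging.camera_params("top");ps=imaging.camera_params("scene")
print("plate",onz(pt,(198.5,244.5),.014),onz(ps,(265.5,361.5),.014))
print("red",onz(pt,(275,245),.014))
print("stand",onz(pt,(378,266.5),.028),onz(ps,(364.5,228),.028))
for n,z in (("ramekin",(447,206)),("garlic",(286,166)),("timer",(271,319)),("spoon",(310,327))): print(n,onz(pt,z,.03))
c1=onz(pt,(198.5,244.5),.014);c2=onz(pt,(378,266.5),.028)
t=cv2.imread("pics/top0.png");s=cv2.imread("pics/scene0.png")
o=[]
for im,p,cs in ((t,pt,((198,240),(378,262))),(s,ps,((265,360),(364,222)))):
    for (u,v),c,r,z in zip(cs,(c1,c2),(.064,.075),(.014,.028)):
        off=np.array([u-50,v-37]);k=cv2.resize(im[off[1]:off[1]+74,off[0]:off[0]+100],None,fx=4,fy=4,interpolation=cv2.INTER_CUBIC)
        draw(k,p,circ(c,r,z),4,off,(255,0,0)); o.append(k)
cv2.imwrite("pics/m1.png",np.vstack([np.hstack(o[:2]),np.hstack(o[2:])]))
E
```

```text
plate [0.52126632 0.17815262 0.014     ] [0.5190531  0.18380554 0.014     ]
red [0.52441246 0.00825379 0.014     ]
stand [ 0.48080431 -0.21887096  0.028     ] [ 0.47489424 -0.20598131  0.028     ]
ramekin [ 0.61863104 -0.36975351  0.03      ]
garlic [ 0.70126729 -0.01099712  0.03      ]
timer [0.3617866  0.00939604 0.03      ]
spoon [ 0.34704331 -0.07462934  0.03      ]
```

View pics/m1.png

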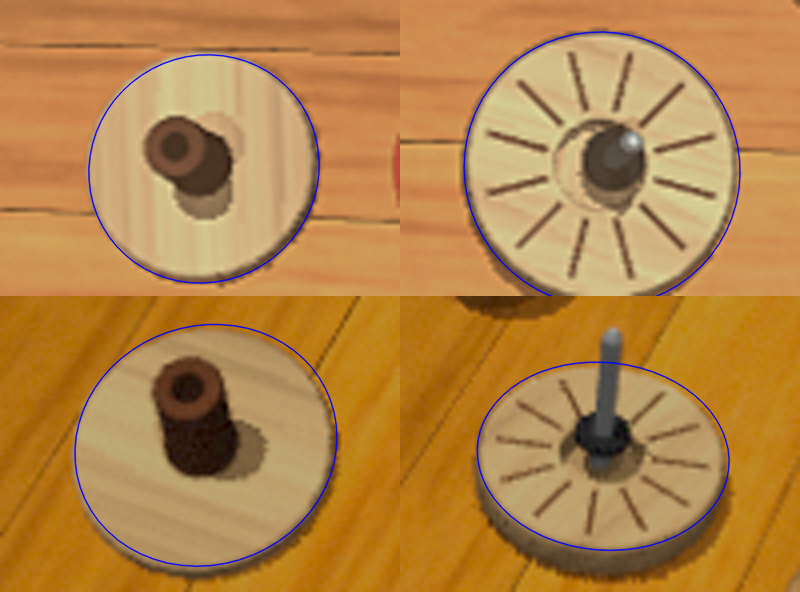

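The candidates are the light disc with a dark hub at top (198,244) / scene (265,362), and the red look-alike at (275,245). I choose the light wooden one. The crop confirms its light disc and dark hub, and its 128 mm circle fits; the stand's 150 mm circle fits at (378,266). The rod with its black ring leans right and up in the top view.

```bash
cat >> h.py <<'E'
def rel(target,s=None):
    s=s or get_state(); return R.from_rotvec(s["tool_rot"]).inv().apply(np.array(target)-s["position"])
E
python3 - <<'E'
from h import *
pt=imaging.camera_params("top");ps=imaging.camera_params("scene")
print("tip",tri([(pt,(385.6,260)),(ps,(366.8,194))]))
print(rel([.521,.179,.36]), R.from_rotvec(get_state()["tool_rot"]).as_matrix().round(3))
pw=imaging.camera_params("wrist");print(pw["intrinsics"],"cam in tool",R.from_rotvec(get_state()["tool_rot"]).inv().apply(np.linalg.inv(pw["camera_from_world"])[:3,3]-get_state()["position"]))
E
```

```text
tip [ 0.48400137 -0.22470912  0.12000374]
[-0.45718037 -0.34249802  0.04438907] [[-0.966  0.258 -0.   ]
 [ 0.258  0.966 -0.002]
 [-0.    -0.002 -1.   ]]
[[334.77821574   0.         319.65911178]
 [  0.         334.77821574 233.86555691]
 [  0.           0.           1.        ]] cam in tool [0.08156514 0.00155911 0.02055905]
```

Call:
{"method": "step_arm", "body": {"increments": [{"tx": -0.03,"ty": -0.022},{"tx": -0.06,"ty": -0.045},{"tx": -0.09,"ty": -0.067},{"tx": -0.12,"ty": -0.09},{"tx": -0.15,"ty": -0.112},{"tx": -0.18,"ty": -0.135},{"tx": -0.21,"ty": -0.157},{"tx": -0.24,"ty": -0.18,"claw": 1}]}}

```text
invalid input at $.increments[0]: expected keys claw, tx, ty, tz, spin
```

Call:
{"method": "step_arm", "body": {"increments": [{"tx": -0.03,"ty": -0.022},{"tx": -0.06,"ty": -0.045},{"tx": -0.09,"ty": -0.067},{"tx": -0.12,"ty": -0.09},{"tx": -0.15,"ty": -0.112},{"tx": -0.18,"ty": -0.135,"tz": 0.01},{"tx": -0.21,"ty": -0.157,"tz": 0.03},{"tx": -0.217,"ty": -0.162,"tz": 0.044}]}}

```text
invalid input at $.increments[0]: expected keys claw, tx, ty, tz, spin
```

Call:
{"method": "step_arm", "body": {"increments": [{},{},{}]}}

```text
invalid input at $.increments[0]: expected keys claw, tx, ty, tz, spin
```

Call:
{"method": "step_arm", "body": {"increments": [{"claw": 1,"tx": -0.03,"ty": -0.022,"tz": 0,"spin": 0},{"claw": 1,"tx": -0.06,"ty": -0.045,"tz": 0,"spin": 0},{"claw": 1,"tx": -0.09,"ty": -0.067,"tz": 0,"spin": 0},{"claw": 1,"tx": -0.12,"ty": -0.09,"tz": 0,"spin": 0},{"claw": 1,"tx": -0.15,"ty": -0.112,"tz": 0,"spin": 0},{"claw": 1,"tx": -0.18,"ty": -0.135,"tz": 0,"spin": 0},{"claw": 1,"tx": -0.21,"ty": -0.157,"tz": 0,"spin": 0},{"claw": 1,"tx": -0.24,"ty": -0.18,"tz": 0,"spin": 0}]}}

```text
time: 0.77
position: [0.3538, 0.3905, 0.4045]
tool_rot: [-0.408, -3.115, 0.0]
ft_force: [0.3, 0.1, -0.1]
grip_width: 1.001
```

Call:
{"method": "step_arm", "body": {"increments": [{"claw": 1,"tx": -0.03,"ty": -0.022,"tz": 0,"spin": 0},{"claw": 1,"tx": -0.06,"ty": -0.045,"tz": 0,"spin": 0},{"claw": 1,"tx": -0.09,"ty": -0.067,"tz": 0,"spin": 0},{"claw": 1,"tx": -0.12,"ty": -0.09,"tz": 0,"spin": 0},{"claw": 1,"tx": -0.15,"ty": -0.112,"tz": 0.01,"spin": 0},{"claw": 1,"tx": -0.18,"ty": -0.135,"tz": 0.02,"spin": 0},{"claw": 1,"tx": -0.21,"ty": -0.157,"tz": 0.035,"spin": 0},{"claw": 1,"tx": -0.217,"ty": -0.162,"tz": 0.044,"spin": 0}]}}

```text
time: 1.43
position: [0.5238, 0.1729, 0.3595]
tool_rot: [0.422, 3.111, -0.006]
ft_force: [-0.2, -1.2, 0.1]
grip_width: 1.0
```

Call:
{"method": "step_arm", "body": {"increments": [{"claw": 1,"tx": 0,"ty": 0,"tz": 0,"spin": 0},{"claw": 1,"tx": 0,"ty": 0,"tz": 0,"spin": 0},{"claw": 1,"tx": 0,"ty": 0,"tz": 0,"spin": 0}]}}

```text
time: 1.68
position: [0.5203, 0.1816, 0.361]
tool_rot: [-0.405, -3.115, -0.002]
ft_force: [-0.5, 0.7, -0.3]
grip_width: 1.002
```

```bash
python3 - <<'E'
from h import *
pw=imaging.camera_params("wrist");im=imaging.get_image("wrist")
for r,z in ((.064,.014),(.017,.074),(.0075,.074)): draw(im,pw,circ((.521,.179),r,z),1,np.array([0,0]),(255,0,0))
cv2.imwrite("pics/w1.png",im); print(get_state()["position"],get_state()["ft_force"])
E
```

```text
[0.52022411 0.18181878 0.36132155] [-0.37566821 -0.41526297  0.3143675 ]
```

View pics/w1.png

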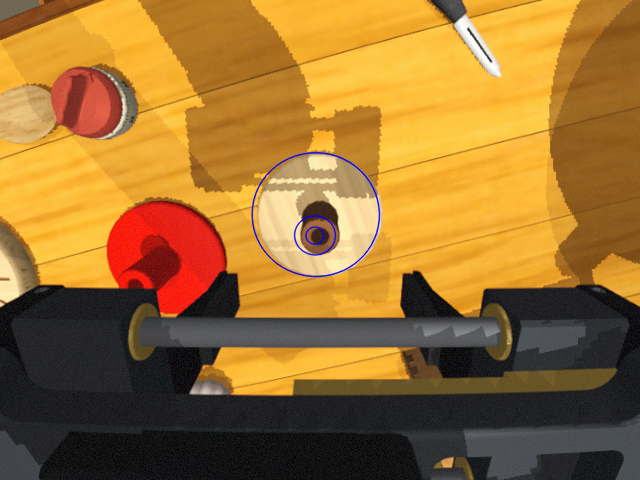

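The plate sits centred beneath the gripper with its hub top at (319,237), where my estimate predicted (317,236). I shift about 1.5 mm and go down.

Call:
{"method": "step_arm", "body": {"increments": [{"claw": 1,"tx": -0.001,"ty": -0.001,"tz": 0.025,"spin": 0},{"claw": 1,"tx": -0.001,"ty": -0.001,"tz": 0.05,"spin": 0},{"claw": 1,"tx": -0.001,"ty": -0.001,"tz": 0.075,"spin": 0},{"claw": 1,"tx": -0.001,"ty": -0.001,"tz": 0.095,"spin": 0},{"claw": 1,"tx": -0.001,"ty": -0.001,"tz": 0.115,"spin": 0},{"claw": 1,"tx": -0.001,"ty": -0.001,"tz": 0.127,"spin": 0},{"claw": 1,"tx": -0.001,"ty": -0.001,"tz": 0.134,"spin": 0},{"claw": 1,"tx": -0.001,"ty": -0.001,"tz": 0.137,"spin": 0}]}}

```text
time: 2.4
position: [0.5213, 0.1795, 0.2233]
tool_rot: [-0.406, -3.115, 0.0]
ft_force: [-0.5, 0.9, 0.4]
grip_width: 1.003
```

Call:
{"method": "step_arm", "body": {"increments": [{"claw": 1,"tx": 0,"ty": 0,"tz": 0,"spin": 0},{"claw": 0.8,"tx": 0,"ty": 0,"tz": 0,"spin": 0},{"claw": 0.6,"tx": 0,"ty": 0,"tz": 0,"spin": 0},{"claw": 0.5,"tx": 0,"ty": 0,"tz": 0,"spin": 0},{"claw": 0.45,"tx": 0,"ty": 0,"tz": 0,"spin": 0},{"claw": 0.4,"tx": 0,"ty": 0,"tz": 0,"spin": 0},{"claw": 0.35,"tx": 0,"ty": 0,"tz": 0,"spin": 0},{"claw": 0.3,"tx": 0,"ty": 0,"tz": 0,"spin": 0}], "force": 25}}

```text
time: 3.07
position: [0.5217, 0.1785, 0.2239]
tool_rot: [0.409, 3.115, 0.0]
ft_force: [-0.6, 0.9, -0.0]
grip_width: 0.553
```

Call:
{"method": "step_arm", "body": {"increments": [{"claw": 0.2,"tx": 0,"ty": 0,"tz": 0,"spin": 0},{"claw": 0.1,"tx": 0,"ty": 0,"tz": 0,"spin": 0},{"claw": 0,"tx": 0,"ty": 0,"tz": 0,"spin": 0},{"claw": 0,"tx": 0,"ty": 0,"tz": 0,"spin": 0}], "force": 40}}

```text
time: 3.4
position: [0.5217, 0.1791, 0.2238]
tool_rot: [0.408, 3.115, 0.001]
ft_force: [0.3, 2.0, -0.3]
grip_width: 0.388
```

The opening of 0.388 × 87 mm = 34 mm matches the hub. I lift.

Call:
{"method": "step_arm", "body": {"increments": [{"claw": 0,"tx": 0,"ty": 0,"tz": -0.01,"spin": 0},{"claw": 0,"tx": 0,"ty": 0,"tz": -0.03,"spin": 0},{"claw": 0,"tx": 0,"ty": 0,"tz": -0.055,"spin": 0},{"claw": 0,"tx": 0,"ty": 0,"tz": -0.08,"spin": 0},{"claw": 0,"tx": 0,"ty": 0,"tz": -0.105,"spin": 0},{"claw": 0,"tx": 0,"ty": 0,"tz": -0.13,"spin": 0},{"claw": 0,"tx": 0,"ty": 0,"tz": -0.15,"spin": 0},{"claw": 0,"tx": 0,"ty": 0,"tz": -0.16,"spin": 0}]}}

```text
time: 4.07
position: [0.522, 0.1779, 0.3865]
tool_rot: [0.409, 3.112, 0.002]
ft_force: [-0.1, 1.1, -3.8]
grip_width: 0.384
```

```bash
python3 - <<'E'
from h import *
print(get_state()["ft_force"],rel([.4840,-.2255,.375]))
E
```

```text
[-0.06808173  1.08637817 -3.78668678] [-0.06760253 -0.39947261  0.01113357]
```

Call:
{"method": "step_arm", "body": {"increments": [{"claw": 0,"tx": -0.003,"ty": -0.02,"tz": 0,"spin": 0},{"claw": 0,"tx": -0.009,"ty": -0.055,"tz": 0,"spin": 0},{"claw": 0,"tx": -0.015,"ty": -0.09,"tz": 0,"spin": 0},{"claw": 0,"tx": -0.022,"ty": -0.13,"tz": 0,"spin": 0},{"claw": 0,"tx": -0.029,"ty": -0.17,"tz": 0,"spin": 0},{"claw": 0,"tx": -0.036,"ty": -0.21,"tz": 0,"spin": 0},{"claw": 0,"tx": -0.041,"ty": -0.243,"tz": 0,"spin": 0},{"claw": 0,"tx": -0.044,"ty": -0.26,"tz": 0,"spin": 0}]}}

```text
time: 4.73
position: [0.4952, -0.0899, 0.383]
tool_rot: [-0.419, -3.111, 0.004]
ft_force: [-0.7, 0.3, -5.0]
grip_width: 0.388
```

Call:
{"method": "step_arm", "body": {"increments": [{"claw": 0,"tx": 0,"ty": 0,"tz": 0,"spin": 0},{"claw": 0,"tx": 0,"ty": 0,"tz": 0,"spin": 0},{"claw": 0,"tx": 0,"ty": 0,"tz": 0,"spin": 0},{"claw": 0,"tx": 0,"ty": 0,"tz": 0,"spin": 0}]}}

```text
time: 5.07
position: [0.4972, -0.0825, 0.3832]
tool_rot: [-0.405, -3.114, -0.0]
ft_force: [0.4, -0.0, -4.9]
grip_width: 0.391
```

```bash
python3 - <<'E'
from h import *
import pickle
s=get_state();pw=imaging.camera_params("wrist");im=imaging.get_image("wrist")
sc=imaging.get_image("scene"); cv2.imwrite("pics/s2raw.png",sc)
pickle.dump((s,pw,imaging.camera_params("scene")),open("w2.pkl","wb"))
cv2.imwrite("pics/w2.png",im)
cx,cy,z=s["position"]; print(s["position"],s["tool_rot"],s["ft_force"])
k=cv2.resize(im[120:420,0:400],None,fx=2,fy=2,interpolation=cv2.INTER_CUBIC);o=np.array([0,120])
for r,h in ((.017,.074),(.064,.014)): draw(k,pw,circ((cx,cy),r,z-.2235+h),2,o,(255,0,0))
draw(k,pw,circ((.4840,-.2255),.0022,.123),2,o,(0,255,0));draw(k,pw,circ((.4808,-.2189),.075,.028),2,o,(0,255,0))
cv2.imwrite("pics/w2c.png",k)
E
```

```text
[ 0.49717241 -0.0824863   0.38319683] [-4.04635634e-01 -3.11413539e+00 -3.98401597e-04] [ 0.41744595 -0.01807523 -4.92300546]
```

View pics/w2c.png

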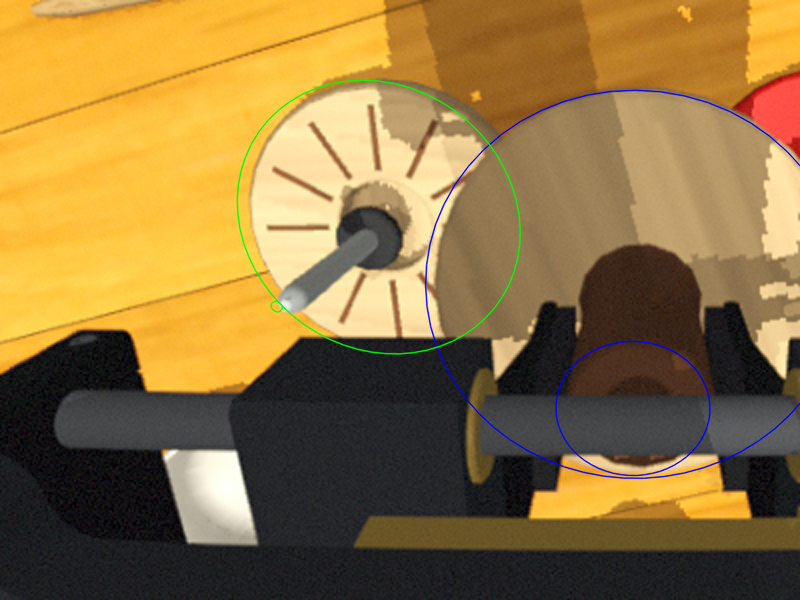

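The wrist view shows the stand at crop (380,220), the rod tip at (287,303) and the held plate at right. Everything is shifted alike by about 11 px against my overlay, which is camera calibration. The rod and plate therefore agree relative to each other to about 1 mm.

Call:
{"method": "step_arm", "body": {"increments": [{"claw": 0,"tx": -0.002,"ty": -0.012,"tz": 0,"spin": 0},{"claw": 0,"tx": -0.006,"ty": -0.036,"tz": 0,"spin": 0},{"claw": 0,"tx": -0.011,"ty": -0.064,"tz": 0,"spin": 0},{"claw": 0,"tx": -0.016,"ty": -0.092,"tz": 0,"spin": 0},{"claw": 0,"tx": -0.02,"ty": -0.117,"tz": 0,"spin": 0},{"claw": 0,"tx": -0.023,"ty": -0.135,"tz": 0,"spin": 0},{"claw": 0,"tx": -0.0237,"ty": -0.1417,"tz": 0,"spin": 0},{"claw": 0,"tx": -0.0237,"ty": -0.1417,"tz": 0,"spin": 0}]}}

```text
time: 5.83
position: [0.4832, -0.2282, 0.3837]
tool_rot: [-0.412, -3.114, 0.001]
ft_force: [-0.4, -0.2, -5.4]
grip_width: 0.387
```

Call:
{"method": "step_arm", "body": {"increments": [{"claw": 0,"tx": 0,"ty": 0,"tz": 0,"spin": 0},{"claw": 0,"tx": 0,"ty": 0,"tz": 0,"spin": 0},{"claw": 0,"tx": 0,"ty": 0,"tz": 0,"spin": 0},{"claw": 0,"tx": 0,"ty": 0,"tz": 0,"spin": 0}]}}

```text
time: 6.17
position: [0.484, -0.2256, 0.3837]
tool_rot: [-0.405, -3.115, -0.001]
ft_force: [0.1, 0.1, -4.3]
grip_width: 0.384
```

```bash
python3 - <<'E'
from h import *
s=get_state();print(s["position"],s["ft_force"],rel([.4835,-.2255,.383]))
x,y,z=s["position"]
out=[]
for n,(u,v) in (("scene",(364,190)),("top",(385,250))):
    p=imaging.camera_params(n);im=imaging.get_image(n);o=np.array([u-50,v-70])
    k=cv2.resize(im[o[1]:o[1]+140,o[0]:o[0]+100],None,fx=4,fy=4,interpolation=cv2.INTER_CUBIC)
    for r,h in ((.064,0),(.064,.014)): draw(k,p,circ((x,y),r,z-.2235+h),4,o,(255,0,0))
    out.append(k)
cv2.imwrite("pics/s3.png",np.hstack(out))
E
```

```text
[ 0.48400825 -0.22563209  0.38368162] [ 0.11076476  0.0534574  -4.26377021] [ 5.25065589e-04 -2.53154623e-06  6.81664175e-04]
```

View pics/s3.png

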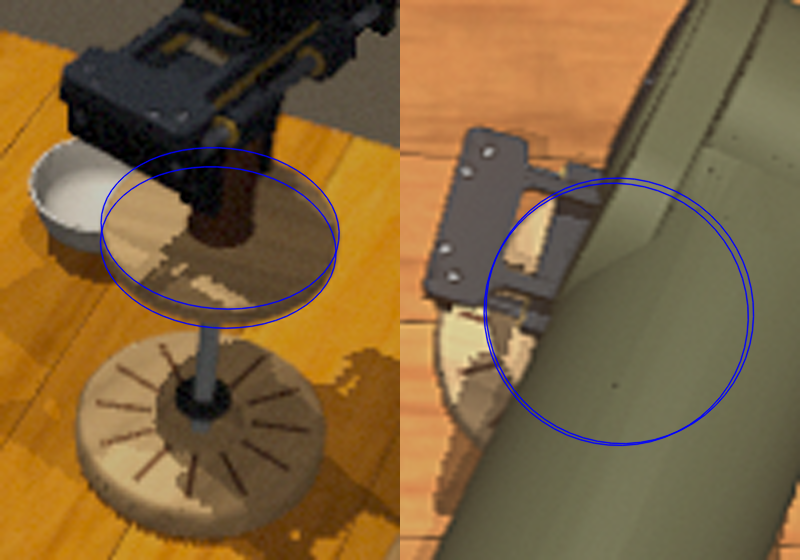

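The scene crop shows the plate level and matching its predicted rim within 1 px, with the rod running up under it. I lower it slowly and watch the force (baseline Fz about -4.5).

Call:
{"method": "step_arm", "body": {"increments": [{"claw": 0,"tx": 0.0005,"ty": 0,"tz": 0.005,"spin": 0},{"claw": 0,"tx": 0.0005,"ty": 0,"tz": 0.012,"spin": 0},{"claw": 0,"tx": 0.0005,"ty": 0,"tz": 0.02,"spin": 0},{"claw": 0,"tx": 0.0005,"ty": 0,"tz": 0.027,"spin": 0},{"claw": 0,"tx": 0.0005,"ty": 0,"tz": 0.033,"spin": 0},{"claw": 0,"tx": 0.0005,"ty": 0,"tz": 0.038,"spin": 0},{"claw": 0,"tx": 0.0005,"ty": 0,"tz": 0.042,"spin": 0},{"claw": 0,"tx": 0.0005,"ty": 0,"tz": 0.044,"spin": 0}]}}

```text
time: 6.93
position: [0.4829, -0.2269, 0.3389]
tool_rot: [-0.409, -3.114, -0.0]
ft_force: [-0.2, 0.3, -4.8]
grip_width: 0.384
```

Call:
{"method": "step_arm", "body": {"increments": [{"claw": 0,"tx": 0,"ty": 0,"tz": 0.0015,"spin": 0},{"claw": 0,"tx": 0,"ty": 0,"tz": 0.003,"spin": 0},{"claw": 0,"tx": 0,"ty": 0,"tz": 0.0045,"spin": 0},{"claw": 0,"tx": 0,"ty": 0,"tz": 0.006,"spin": 0},{"claw": 0,"tx": 0,"ty": 0,"tz": 0.006,"spin": 0},{"claw": 0,"tx": 0,"ty": 0,"tz": 0.006,"spin": 0}]}}

```text
time: 7.43
position: [0.4831, -0.2269, 0.3338]
tool_rot: [0.408, 3.115, 0.0]
ft_force: [1.0, 0.5, -4.1]
grip_width: 0.39
```

Call:
{"method": "step_arm", "body": {"increments": [{"claw": 0,"tx": 0,"ty": 0,"tz": 0.001,"spin": 0},{"claw": 0,"tx": 0,"ty": 0,"tz": 0.002,"spin": 0},{"claw": 0,"tx": 0,"ty": 0,"tz": 0.003,"spin": 0},{"claw": 0,"tx": 0,"ty": 0,"tz": 0.004,"spin": 0},{"claw": 0,"tx": 0,"ty": 0,"tz": 0.004,"spin": 0}]}}

```text
time: 7.85
position: [0.4831, -0.2268, 0.3296]
tool_rot: [0.408, 3.115, 0.0]
ft_force: [1.1, 0.3, -3.9]
grip_width: 0.388
```

Call:
{"method": "step_arm", "body": {"increments": [{"claw": 0,"tx": 0,"ty": 0,"tz": 0.001,"spin": 0},{"claw": 0,"tx": 0,"ty": 0,"tz": 0.002,"spin": 0},{"claw": 0,"tx": 0,"ty": 0,"tz": 0.003,"spin": 0},{"claw": 0,"tx": 0,"ty": 0,"tz": 0.003,"spin": 0}]}}

```text
time: 8.18
position: [0.4833, -0.2264, 0.3267]
tool_rot: [0.408, 3.115, 0.001]
ft_force: [1.6, 2.8, -2.5]
grip_width: 0.388
```

The rod is pushing the plate towards +y and slightly +x, so I yield about 1 mm that way.

Call:
{"method": "step_arm", "body": {"increments": [{"claw": 0,"tx": 0,"ty": 0.0005,"tz": 0,"spin": 0},{"claw": 0,"tx": -0.0002,"ty": 0.0012,"tz": 0,"spin": 0},{"claw": 0,"tx": -0.0002,"ty": 0.0012,"tz": 0,"spin": 0}]}}

```text
time: 8.43
position: [0.4835, -0.2259, 0.3267]
tool_rot: [-0.408, -3.115, 0.001]
ft_force: [0.2, 0.7, -5.1]
grip_width: 0.387
```

Call:
{"method": "step_arm", "body": {"increments": [{"claw": 0,"tx": 0,"ty": 0,"tz": 0.001,"spin": 0},{"claw": 0,"tx": 0,"ty": 0,"tz": 0.002,"spin": 0},{"claw": 0,"tx": 0,"ty": 0,"tz": 0.003,"spin": 0},{"claw": 0,"tx": 0,"ty": 0,"tz": 0.003,"spin": 0}]}}

```text
time: 8.77
position: [0.4835, -0.2256, 0.3234]
tool_rot: [-0.408, -3.115, -0.0]
ft_force: [0.5, 1.3, -4.1]
grip_width: 0.39
```

Call:
{"method": "step_arm", "body": {"increments": [{"claw": 0,"tx": 0,"ty": 0.0005,"tz": 0.001,"spin": 0},{"claw": 0,"tx": 0,"ty": 0.0007,"tz": 0.002,"spin": 0},{"claw": 0,"tx": 0,"ty": 0.0007,"tz": 0.003,"spin": 0},{"claw": 0,"tx": 0,"ty": 0.0007,"tz": 0.004,"spin": 0},{"claw": 0,"tx": 0,"ty": 0.0007,"tz": 0.004,"spin": 0}]}}

```text
time: 9.18
position: [0.4836, -0.2252, 0.3194]
tool_rot: [-0.409, -3.114, 0.0]
ft_force: [0.5, 0.5, -5.6]
grip_width: 0.391
```

Call:
{"method": "step_arm", "body": {"increments": [{"claw": 0,"tx": 0,"ty": 0,"tz": 0.001,"spin": 0},{"claw": 0,"tx": 0,"ty": 0,"tz": 0.002,"spin": 0},{"claw": 0,"tx": 0,"ty": 0,"tz": 0.003,"spin": 0},{"claw": 0,"tx": 0,"ty": 0,"tz": 0.004,"spin": 0},{"claw": 0,"tx": 0,"ty": 0,"tz": 0.004,"spin": 0}]}}

```text
time: 9.6
position: [0.4836, -0.2252, 0.3155]
tool_rot: [-0.409, -3.114, 0.0]
ft_force: [-0.2, 0.7, -4.3]
grip_width: 0.386
```

The plate slides freely, with its underside at 0.092. I keep going down.

Call:
{"method": "step_arm", "body": {"increments": [{"claw": 0,"tx": 0,"ty": 0,"tz": 0.0015,"spin": 0},{"claw": 0,"tx": 0,"ty": 0,"tz": 0.003,"spin": 0},{"claw": 0,"tx": 0,"ty": 0,"tz": 0.0045,"spin": 0},{"claw": 0,"tx": 0,"ty": 0,"tz": 0.006,"spin": 0},{"claw": 0,"tx": 0,"ty": 0,"tz": 0.0075,"spin": 0},{"claw": 0,"tx": 0,"ty": 0,"tz": 0.009,"spin": 0},{"claw": 0,"tx": 0,"ty": 0,"tz": 0.01,"spin": 0},{"claw": 0,"tx": 0,"ty": 0,"tz": 0.01,"spin": 0}]}}

```text
time: 10.27
position: [0.4836, -0.2251, 0.3054]
tool_rot: [-0.409, -3.114, -0.0]
ft_force: [-0.1, -0.5, -3.7]
grip_width: 0.388
```

Call:
{"method": "step_arm", "body": {"increments": [{"claw": 0,"tx": 0,"ty": 0,"tz": 0.0015,"spin": 0},{"claw": 0,"tx": 0,"ty": 0,"tz": 0.003,"spin": 0},{"claw": 0,"tx": 0,"ty": 0,"tz": 0.0045,"spin": 0},{"claw": 0,"tx": 0,"ty": 0,"tz": 0.006,"spin": 0},{"claw": 0,"tx": 0,"ty": 0,"tz": 0.0075,"spin": 0},{"claw": 0,"tx": 0,"ty": 0,"tz": 0.009,"spin": 0},{"claw": 0,"tx": 0,"ty": 0,"tz": 0.01,"spin": 0},{"claw": 0,"tx": 0,"ty": 0,"tz": 0.01,"spin": 0}]}}

```text
time: 10.93
position: [0.4837, -0.2251, 0.2955]
tool_rot: [-0.408, -3.115, -0.0]
ft_force: [-0.2, 1.0, -4.4]
grip_width: 0.389
```

Call:
{"method": "step_arm", "body": {"increments": [{"claw": 0,"tx": 0,"ty": 0.0003,"tz": 0.001,"spin": 0},{"claw": 0,"tx": 0,"ty": 0.0003,"tz": 0.002,"spin": 0},{"claw": 0,"tx": 0,"ty": 0.0003,"tz": 0.003,"spin": 0},{"claw": 0,"tx": 0,"ty": 0.0003,"tz": 0.004,"spin": 0},{"claw": 0,"tx": 0,"ty": 0.0003,"tz": 0.005,"spin": 0},{"claw": 0,"tx": 0,"ty": 0.0003,"tz": 0.006,"spin": 0},{"claw": 0,"tx": 0,"ty": 0.0003,"tz": 0.007,"spin": 0},{"claw": 0,"tx": 0,"ty": 0.0003,"tz": 0.008,"spin": 0}]}}

```text
time: 11.6
position: [0.4838, -0.2249, 0.2877]
tool_rot: [0.409, 3.115, 0.0]
ft_force: [-0.7, 0.4, -5.0]
grip_width: 0.39
```

Call:
{"method": "step_arm", "body": {"increments": [{"claw": 0,"tx": 0,"ty": 0,"tz": 0.001,"spin": 0},{"claw": 0,"tx": 0,"ty": 0,"tz": 0.002,"spin": 0},{"claw": 0,"tx": 0,"ty": 0,"tz": 0.003,"spin": 0},{"claw": 0,"tx": 0,"ty": 0,"tz": 0.004,"spin": 0},{"claw": 0,"tx": 0,"ty": 0,"tz": 0.005,"spin": 0},{"claw": 0,"tx": 0,"ty": 0,"tz": 0.005,"spin": 0}]}}

```text
time: 12.1
position: [0.4837, -0.2248, 0.2825]
tool_rot: [-0.408, -3.115, -0.0]
ft_force: [-0.6, 0.6, -5.1]
grip_width: 0.384
```

Call:
{"method": "step_arm", "body": {"increments": [{"claw": 0,"tx": 0,"ty": 0,"tz": 0.001,"spin": 0},{"claw": 0,"tx": 0,"ty": 0,"tz": 0.002,"spin": 0},{"claw": 0,"tx": 0,"ty": 0,"tz": 0.003,"spin": 0},{"claw": 0,"tx": 0,"ty": 0,"tz": 0.004,"spin": 0},{"claw": 0,"tx": 0,"ty": 0,"tz": 0.004,"spin": 0}]}}

```text
time: 12.52
position: [0.4837, -0.2248, 0.2785]
tool_rot: [-0.408, -3.115, -0.0]
ft_force: [-0.1, -0.1, -4.6]
grip_width: 0.385
```

Call:
{"method": "step_arm", "body": {"increments": [{"claw": 0,"tx": 0,"ty": 0,"tz": 0.001,"spin": 0},{"claw": 0,"tx": 0,"ty": 0,"tz": 0.002,"spin": 0},{"claw": 0,"tx": 0,"ty": 0,"tz": 0.003,"spin": 0},{"claw": 0,"tx": 0,"ty": 0,"tz": 0.004,"spin": 0},{"claw": 0,"tx": 0,"ty": 0,"tz": 0.004,"spin": 0}]}}

```text
time: 12.93
position: [0.4837, -0.2248, 0.2745]
tool_rot: [-0.408, -3.115, -0.0]
ft_force: [-0.3, -0.9, -5.0]
grip_width: 0.386
```

Call:
{"method": "step_arm", "body": {"increments": [{"claw": 0,"tx": 0,"ty": 0,"tz": 0.001,"spin": 0},{"claw": 0,"tx": 0,"ty": 0,"tz": 0.002,"spin": 0},{"claw": 0,"tx": 0,"ty": 0,"tz": 0.003,"spin": 0},{"claw": 0,"tx": 0,"ty": 0,"tz": 0.003,"spin": 0}]}}

```text
time: 13.27
position: [0.4837, -0.2248, 0.2715]
tool_rot: [-0.408, -3.115, -0.0]
ft_force: [-0.7, 0.1, -5.0]
grip_width: 0.385
```

Call:
{"method": "step_arm", "body": {"increments": [{"claw": 0,"tx": 0,"ty": 0,"tz": 0.001,"spin": 0},{"claw": 0,"tx": 0,"ty": 0,"tz": 0.002,"spin": 0},{"claw": 0,"tx": 0,"ty": 0,"tz": 0.003,"spin": 0},{"claw": 0,"tx": 0,"ty": 0,"tz": 0.003,"spin": 0}]}}

```text
time: 13.6
position: [0.4837, -0.2248, 0.2685]
tool_rot: [-0.408, -3.115, -0.0]
ft_force: [-0.1, -0.1, -4.8]
grip_width: 0.386
```

Call:
{"method": "step_arm", "body": {"increments": [{"claw": 0,"tx": 0,"ty": 0,"tz": 0.001,"spin": 0},{"claw": 0,"tx": 0,"ty": 0,"tz": 0.002,"spin": 0},{"claw": 0,"tx": 0,"ty": 0,"tz": 0.003,"spin": 0},{"claw": 0,"tx": 0,"ty": 0,"tz": 0.003,"spin": 0}]}}

```text
time: 13.93
position: [0.484, -0.2249, 0.2662]
tool_rot: [0.408, 3.114, 0.0]
ft_force: [-1.4, 0.9, -1.2]
grip_width: 0.385
```

Ring contact is at underside height of about 0.043. I push gently.

Call:
{"method": "step_arm", "body": {"increments": [{"claw": 0,"tx": 0,"ty": 0,"tz": 0.0007,"spin": 0},{"claw": 0,"tx": 0,"ty": 0,"tz": 0.0014,"spin": 0},{"claw": 0,"tx": 0,"ty": 0,"tz": 0.002,"spin": 0},{"claw": 0,"tx": 0,"ty": 0,"tz": 0.002,"spin": 0}], "force": 50}}

```text
time: 14.27
position: [0.4842, -0.225, 0.2649]
tool_rot: [0.408, 3.114, 0.001]
ft_force: [-1.1, 1.9, 6.3]
grip_width: 0.384
```

Call:
{"method": "step_arm", "body": {"increments": [{"claw": 0,"tx": 0,"ty": 0,"tz": 0.0007,"spin": 0},{"claw": 0,"tx": 0,"ty": 0,"tz": 0.0014,"spin": 0},{"claw": 0,"tx": 0,"ty": 0,"tz": 0.002,"spin": 0},{"claw": 0,"tx": 0,"ty": 0,"tz": 0.002,"spin": 0}]}}

```text
time: 14.6
position: [0.4842, -0.225, 0.2629]
tool_rot: [0.408, 3.114, 0.001]
ft_force: [-2.3, 1.4, 5.4]
grip_width: 0.392
```

The ring slides at about 11 N.

Call:
{"method": "step_arm", "body": {"increments": [{"claw": 0,"tx": 0,"ty": 0,"tz": 0.0007,"spin": 0},{"claw": 0,"tx": 0,"ty": 0,"tz": 0.0014,"spin": 0},{"claw": 0,"tx": 0,"ty": 0,"tz": 0.0021,"spin": 0},{"claw": 0,"tx": 0,"ty": 0,"tz": 0.0028,"spin": 0},{"claw": 0,"tx": 0,"ty": 0,"tz": 0.0035,"spin": 0},{"claw": 0,"tx": 0,"ty": 0,"tz": 0.004,"spin": 0},{"claw": 0,"tx": 0,"ty": 0,"tz": 0.004,"spin": 0}]}}

```text
time: 15.18
position: [0.4842, -0.225, 0.259]
tool_rot: [0.408, 3.114, 0.001]
ft_force: [-2.5, 1.6, 5.8]
grip_width: 0.384
```

Call:
{"method": "step_arm", "body": {"increments": [{"claw": 0,"tx": 0,"ty": 0,"tz": 0.0007,"spin": 0},{"claw": 0,"tx": 0,"ty": 0,"tz": 0.0014,"spin": 0},{"claw": 0,"tx": 0,"ty": 0,"tz": 0.0021,"spin": 0},{"claw": 0,"tx": 0,"ty": 0,"tz": 0.0028,"spin": 0},{"claw": 0,"tx": 0,"ty": 0,"tz": 0.003,"spin": 0},{"claw": 0,"tx": 0,"ty": 0,"tz": 0.003,"spin": 0}]}}

```text
time: 15.68
position: [0.4842, -0.225, 0.2559]
tool_rot: [0.408, 3.114, 0.001]
ft_force: [-3.0, 1.8, 6.6]
grip_width: 0.383
```

Call:
{"method": "step_arm", "body": {"increments": [{"claw": 0,"tx": 0,"ty": 0,"tz": 0.0005,"spin": 0},{"claw": 0,"tx": 0,"ty": 0,"tz": 0.001,"spin": 0},{"claw": 0,"tx": 0,"ty": 0,"tz": 0.0015,"spin": 0},{"claw": 0,"tx": 0,"ty": 0,"tz": 0.0015,"spin": 0}]}}

```text
time: 16.02
position: [0.4842, -0.2249, 0.2544]
tool_rot: [0.408, 3.114, 0.001]
ft_force: [-1.7, 1.6, 5.7]
grip_width: 0.385
```

Call:
{"method": "step_arm", "body": {"increments": [{"claw": 0,"tx": 0,"ty": 0,"tz": 0.0005,"spin": 0},{"claw": 0,"tx": 0,"ty": 0,"tz": 0.001,"spin": 0},{"claw": 0,"tx": 0,"ty": 0,"tz": 0.0015,"spin": 0},{"claw": 0,"tx": 0,"ty": 0,"tz": 0.0015,"spin": 0}]}}

```text
time: 16.35
position: [0.4842, -0.225, 0.253]
tool_rot: [0.408, 3.114, 0.001]
ft_force: [-1.9, 0.8, 5.9]
grip_width: 0.385
```

Call:
{"method": "step_arm", "body": {"increments": [{"claw": 0,"tx": 0,"ty": 0,"tz": 0.0004,"spin": 0},{"claw": 0,"tx": 0,"ty": 0,"tz": 0.0007,"spin": 0},{"claw": 0,"tx": 0,"ty": 0,"tz": 0.0007,"spin": 0}]}}

```text
time: 16.6
position: [0.4841, -0.2249, 0.2523]
tool_rot: [0.408, 3.114, 0.002]
ft_force: [-2.4, 2.4, 7.2]
grip_width: 0.379
```

Call:
{"method": "step_arm", "body": {"increments": [{"claw": 0,"tx": 0,"ty": 0,"tz": 0.0004,"spin": 0},{"claw": 0,"tx": 0,"ty": 0,"tz": 0.0007,"spin": 0},{"claw": 0,"tx": 0,"ty": 0,"tz": 0.0007,"spin": 0}]}}

```text
time: 16.85
position: [0.484, -0.2249, 0.252]
tool_rot: [0.408, 3.115, 0.002]
ft_force: [-4.1, 3.4, 10.4]
grip_width: 0.385
```

Call:
{"method": "step_arm", "body": {"increments": [{"claw": 0,"tx": 0,"ty": 0,"tz": 0.0004,"spin": 0},{"claw": 0,"tx": 0,"ty": 0,"tz": 0.0007,"spin": 0},{"claw": 0,"tx": 0,"ty": 0,"tz": 0.0007,"spin": 0}]}}

```text
time: 17.1
position: [0.484, -0.2249, 0.2518]
tool_rot: [-0.408, -3.115, -0.003]
ft_force: [-6.9, 3.9, 16.5]
grip_width: 0.383
```

The force now climbs at standstill (0.2518, about 21 N), so the plate is seated. I ease off, then release.

Call:
{"method": "step_arm", "body": {"increments": [{"claw": 0,"tx": 0,"ty": 0,"tz": -0.0008,"spin": 0},{"claw": 0,"tx": 0,"ty": 0,"tz": -0.0014,"spin": 0},{"claw": 0,"tx": 0,"ty": 0,"tz": -0.0014,"spin": 0}]}}

```text
time: 17.35
position: [0.4839, -0.2247, 0.2518]
tool_rot: [0.408, 3.115, 0.001]
ft_force: [-5.2, 1.9, 7.6]
grip_width: 0.383
```

Call:
{"method": "step_arm", "body": {"increments": [{"claw": 0.42,"tx": 0,"ty": 0,"tz": 0,"spin": 0},{"claw": 0.46,"tx": 0,"ty": 0,"tz": 0,"spin": 0},{"claw": 0.5,"tx": 0,"ty": 0,"tz": 0,"spin": 0},{"claw": 0.6,"tx": 0,"ty": 0,"tz": 0,"spin": 0},{"claw": 0.7,"tx": 0,"ty": 0,"tz": 0,"spin": 0},{"claw": 0.8,"tx": 0,"ty": 0,"tz": 0,"spin": 0},{"claw": 0.8,"tx": 0,"ty": 0,"tz": 0,"spin": 0},{"claw": 0.8,"tx": 0,"ty": 0,"tz": 0,"spin": 0}]}}

```text
time: 18.02
position: [0.4838, -0.2249, 0.251]
tool_rot: [0.409, 3.115, -0.0]
ft_force: [-0.6, 0.3, -0.3]
grip_width: 0.763
```

```bash
python3 - <<'E'
from h import *
s=get_state();print(s["position"],s["ft_force"],s["grip_width"])
p=imaging.camera_params("scene");im=imaging.get_image("scene");o=np.array([304,150])
k=cv2.resize(im[150:270,304:434],None,fx=5,fy=5,interpolation=cv2.INTER_CUBIC)
for r,h in ((.064,0),(.064,.014)): draw(k,p,circ((.484,-.225),r,.028+h),5,o,(255,0,0))
cv2.imwrite("pics/s4.png",k)
E
```

```text
[ 0.48381384 -0.22488357  0.2509961 ] [-0.58150238  0.32391214 -0.31422492] 0.7632716351594501
```

View pics/s4.png

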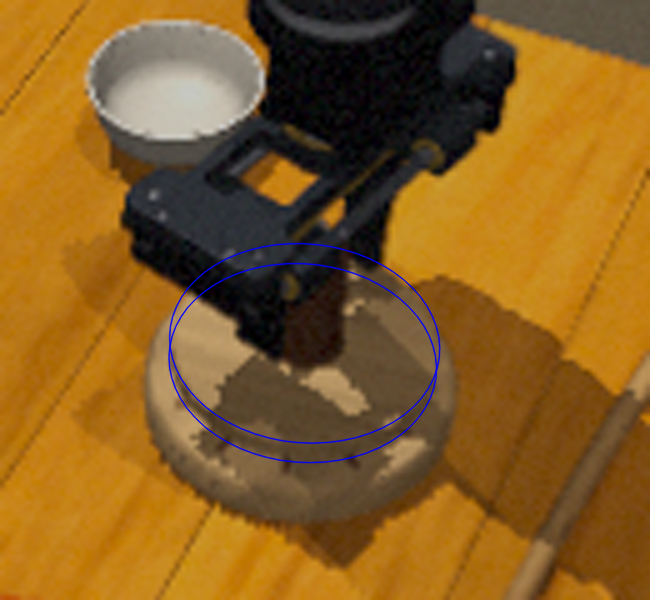

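The scene crop shows the plate on the base, its rim near the predicted circles and no obvious gap, though shadow muddles it. I retreat straight up and away for a clear look.

Call:
{"method": "step_arm", "body": {"increments": [{"claw": 0.8,"tx": 0,"ty": 0,"tz": -0.01,"spin": 0},{"claw": 0.8,"tx": 0,"ty": 0,"tz": -0.025,"spin": 0},{"claw": 0.8,"tx": 0,"ty": 0,"tz": -0.045,"spin": 0},{"claw": 0.8,"tx": 0,"ty": 0,"tz": -0.07,"spin": 0},{"claw": 0.8,"tx": 0,"ty": 0,"tz": -0.095,"spin": 0},{"claw": 0.8,"tx": 0,"ty": 0,"tz": -0.12,"spin": 0},{"claw": 0.8,"tx": 0,"ty": 0,"tz": -0.14,"spin": 0},{"claw": 0.8,"tx": 0,"ty": 0,"tz": -0.15,"spin": 0}]}}

```text
time: 18.73
position: [0.4841, -0.2255, 0.4047]
tool_rot: [0.408, 3.11, -0.0]
ft_force: [0.8, -0.5, 0.0]
grip_width: 0.8
```

Call:
{"method": "step_arm", "body": {"increments": [{"claw": 0.8,"tx": 0,"ty": 0.03,"tz": 0,"spin": 0},{"claw": 0.8,"tx": 0,"ty": 0.07,"tz": 0,"spin": 0},{"claw": 0.8,"tx": 0,"ty": 0.11,"tz": 0,"spin": 0},{"claw": 0.8,"tx": 0,"ty": 0.15,"tz": 0,"spin": 0},{"claw": 0.8,"tx": 0,"ty": 0.19,"tz": 0,"spin": 0},{"claw": 0.8,"tx": 0,"ty": 0.23,"tz": 0,"spin": 0},{"claw": 0.8,"tx": 0,"ty": 0.25,"tz": 0,"spin": 0},{"claw": 0.8,"tx": 0,"ty": 0.25,"tz": 0,"spin": 0}]}}

```text
time: 19.4
position: [0.5488, 0.0235, 0.4003]
tool_rot: [-0.394, -3.116, -0.003]
ft_force: [-0.6, 1.0, 0.7]
grip_width: 0.8
```

```bash
python3 - <<'E'
from h import *
s=get_state();print(s["position"],s["ft_force"])
out=[]
for n,(u,v) in (("scene",(364,215)),("top",(380,265))):
    p=imaging.camera_params(n);im=imaging.get_image(n);o=np.array([u-40,v-50]);cv2.imwrite(f"pics/{n}9.png",im)
    k=cv2.resize(im[o[1]:o[1]+100,o[0]:o[0]+80],None,fx=5,fy=5,interpolation=cv2.INTER_CUBIC)
    draw(k,p,circ((.484,-.225),.064,.042),5,o,(255,0,0));draw(k,p,circ((.484,-.225),.017,.102),5,o,(0,255,0))
    out.append(k)
cv2.imwrite("pics/s5.png",np.hstack(out))
E
```

```text
[0.5487992  0.02352949 0.40032829] [-0.63503012  0.95872268  0.67586769]
```

View pics/s5.png

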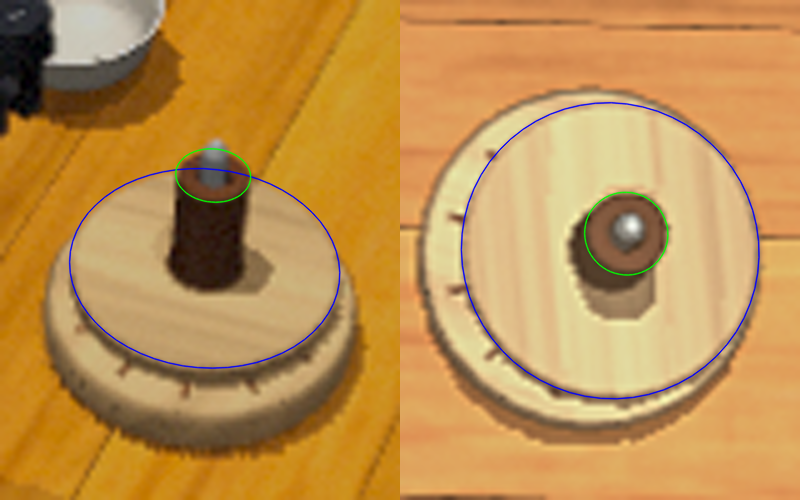

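The plate lies flat, with disc and hub top both matching the home-height overlays in both views and the rod tip standing out of the hub. I hand in.

Call:
{"method": "step_arm", "body": {"increments": [{"claw": 0.8,"tx": 0,"ty": 0,"tz": 0,"spin": 0},{"claw": 0.8,"tx": 0,"ty": 0,"tz": 0,"spin": 0},{"claw": 0.8,"tx": 0,"ty": 0,"tz": 0,"spin": 0},{"claw": 0.8,"tx": 0,"ty": 0,"tz": 0,"spin": 0}]}}

```text
time: 19.83
position: [0.5481, 0.0155, 0.4012]
tool_rot: [0.412, 3.114, 0.0]
ft_force: [1.1, -0.2, 0.2]
grip_width: 0.8
```

```bash
python3 -c "
from bench import workorder
print(workorder.close_job())"
```

```text
the job is handed in; nothing more can be done
None
```

The press is assembled: the plate lies flat on the draining base with the rod through it, let go, and I handed the job in at about 20 s. Handing in reports no verdict.

- **What I did:** I gripped the light wooden plate by its hub and lowered it over the rod. When the rod pushed sideways I gave way about 1 mm. I pushed the ring down at about 11 N until the plate stopped. The highest reading was about 21 N, at the moment it seated, against the 35 N limit. Forces were only read at the end of each move, so a brief higher peak between readings would not have shown.
- **Last checks:** The arm height when the plate stopped put its origin 28.0 mm above the stand's origin. The last scene and top pictures matched a level plate at home height to within about a pixel (roughly 2 mm), with the rod tip standing out of the hub. The gripper was clear of everything.
- **What disagreed:** The wrist camera's view was off by about 6 pixels against the other cameras. I corrected for it by comparing the plate and rod within the same picture.
- **Not measured:** I did not measure the timer, garlic or small bowl afterwards. The arm never went low near them.

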